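# Roll a roof-rack crossbar onto its line and hold it for tacking

## Task

A loose round crossbar lies across the two rails of a roof-rack frame, to one side of the white soapstone line drawn across both rails. With your fingertips, roll it along the rails, without lifting it off them, until it lies square over the line, centred on it on both rails; then press down firmly on top of it and finish while still pressing, so that it is held there for the tack welds. Leave the other things lying on and around the frame where they are.

Things in the scene. Friction and masses are not known exactly. Their poses are not given: they have to be found in the camera images.
- frame: Roof-rack frame, fixed: two dark steel box-section rails 40 x 40 mm, 560 mm long, along its y axis, centre lines at x = -110 and +110 mm, tops 40 mm above the bench, bare gap between. A finished crossbar (34 mm thick, top 74 mm above the bench) is tacked across the rails at y = -240 and +240 mm. Origin on the bench in the middle; z up.
- line: The white soapstone line, 4 mm wide, drawn straight across the tops of both rails (seen as one dash on each rail, 220 mm apart), square to the rails. The origin is on the line midway between the rails, at the height of the rails' tops (40 mm above the bench); the line runs along its x axis, the rails along its y axis, z up.
- crossbar: Loose crossbar: bright steel tube, dark seam along it, 34 x 260 mm, 4 to 6 N, lying across both rails, axis 57 mm and top 74 mm above the bench. Starts 50 to 170 mm from the line on either side, at most 1.5 degrees out of square; pushed near its middle it keeps its direction. Origin mid-axis; x along it, away from the robot; y, z turn as it rolls. Pushed slowly, it stops in a few mm.
- bar_near (a point): Point on the crossbar's axis 110 mm from its middle towards the robot (above the near rail).
- bar_far (a point): Point on the crossbar's axis 110 mm from its middle away from the robot (above the far rail).
- flat_bar: A bystander: a loose flat steel bar 270 x 30 x 6 mm lying flat across the rails (x axis along it) on the other side of the line from the crossbar. The origin is the centre of its underside.
- magnet: A bystander: a loose red triangular welding magnet, about 95 x 85 x 14 mm, lying flat on the bench between the rails. The origin is near its middle, underneath.
- chipping_hammer: A bystander: hammer, 260 mm long, 90 mm head, lying crosswise on the bench beyond the frame, x axis along its handle.
- tape_measure: A bystander: tape measure 72 x 36 x 62 mm standing on the bench to the right of the frame. Origin: centre of its underside.
- g_clamp: A bystander: blue G-clamp about 240 x 120 x 20 mm lying on the bench to the right of the frame.
- grinder: A bystander: battery angle grinder about 400 mm long, 130 mm high, lying to the left of the frame.

How it is judged:
By the outcome, as a careful person would: the job done as asked, in the order asked, and still so for the second after the job is handed in, while the arm keeps its last pose, push and grip.
It also fails if it takes over 54 s, if anything falls off the work surface, if the arm or the gripper's body presses on something with over 40 N, if the wrist force passes 120 N, or if a joint passes its speed limit or range.

## Robot

A 7-joint arm with a two-finger parallel gripper is mounted at the origin on the work surface. World frame = base frame: x ahead of the robot, y to its left, z up, the work surface at z = 0. Lengths are in m, angles in rad, forces in N, time in s.
With the tool pointing down it reaches from about 0.35 to 0.9 m from the base axis. Payload 7.2 kg.
Tool frame: the origin (TCP) lies at the very end of the fingers, on their centre line; the grasp point (between the pads) lies 19 mm behind it; z points along the fingers, y is the direction in which the jaws open and shut (so a half turn about z gives the same grasp; the last joint's range is limited). The gripper opens to 88 mm and grips with 3 to 60 N. Pads are 20 mm wide; open, the fingers measure 115 mm over their backs; the gripper's body (75 mm by 178 mm) begins 61 mm behind the grasp point.
Start: joints at [1.254, 0.411, -0.013, 1.596, 0.006, 1.134, -0.082], TCP at [0.154, -0.606, 0.223] pointing down, gripper open.
Joint ranges: [-2.95, 2.95], [-0.29, 1.99], [-1.47, 1.44], [0.14, 2.54], [-1.03, 4.17], [0.13, 1.85], [-2.86, 2.86]. Speed limits (rad/s): [2.39, 2.39, 3.01, 3.01, 3.14, 3.14, 3.14].

## Interface

Orientations are given as [roll, pitch, yaw] about the fixed x, y, z axes, in that order (R = Rz(yaw) Ry(pitch) Rx(roll)).
In Python, from plant import ctrl gives the robot as it stands. The module is installed in compiled form; this text tells all that it offers.
- The arm moves only by the shell command python3 -m creep 'ROWS' [FORCE]. ROWS is a JSON object of lists of equal length, an entry for each row: "dp": the shift along the tool's x, y, z in mm, a list of three; "spin": the turn about the tool's z in degrees; "gripper": the opening, from -1 (shut) to 1 (fully open). A call has 1 to 20 rows; each row shifts and turns the pose as measured when the row begins, along the tool's axes as they then stand; what a row does not reach is not made up. A row lasts 1/12 s, in which the tool goes at most 41.7 mm and 7.16 degrees, less where a joint would pass 70% of its speed; a pose out of reach is approached as far as the arm can. A call with a gripper value outside its range is refused whole. The fingers move at their own pace and stop on an object; FORCE is the grip in N (left out, the last holds). Time passes only in rows, so rows that do not move let the fingers close. It gives the time, the measured TCP pose, the force and the opening at its end, in the units of the state.
- ctrl.state(): the state, without advancing time (a new reading comes with each control period).
- ctrl.capture(name): name is "scene" or "top" or "wrist"; returns a dict with "pixels" (480x640x3 uint8, red, green, blue), "fx", "fy", "cx", "cy" (pixels), "view" (4x4, takes a point from world to camera coordinates); the wrist camera has in their place "T_tool_cam" (4x4, takes a point from camera to tool coordinates, whose origin is the TCP and whose axes are the flange's). Camera axes: x right, y down, z forward; pixel columns grow to the right and rows downward; lengths in m; the calibration is good to about 2 mm. A picture is of the moment at which its call begins: read the wrist's pose just before it. There is no depth.
- ctrl.close_job(): hands the job in, once; it reports no verdict.
Trained networks look in the newest picture that a camera, given by its name, has taken for a name from the list of things; names that differ only in an ending like _2 or _b are one class to them, and where a whole thing is asked for, a point or a joint stands for the part that bears it (a point fixed in the world has none). Each returns a list of dicts, best first, with "confidence" (0 to 1); they miss things now and then, are a little off and sometimes report something else, mostly with a low value. They report only what shows in the picture. A call takes as long as a camera call.
- ctrl.look_for(camera, name): "box" ([left, top, right, bottom] in pixels, round what is visible of it).
- ctrl.tip_of(camera, name): "uv" ([column, row] in pixels: a listed point, or the origin of a listed thing).
The state is a dict: "clock": time; "joint_pos": joint angles; "dq": joint speeds; "effort": joint torques, N m; "position": TCP position; "eef_rot": TCP orientation; "ft_force": force on the tool from outside, world axes, zero at the start; "torque": the same for the moment, N m; "opening": finger opening in m.
Only numpy, scipy, OpenCV 4.12 (cv2) and the standard library are available. Lean on these libraries where they do the work, as an engineer would, in place of code of your own. Each camera call takes 0.05 s, during which the arm holds its last target.

## Working session

There is one attempt and no reset: what is moved stays moved. The work goes in short steps, Python scripts to look and compute and a shell command to move; the robot and the scene stay as the last step left them, time stands still between calls to the robot, and variables do not carry over. Pictures are saved under pics/ and viewed, and the job is handed in when it is done.

```bash
mkdir -p pics; cat > h.py <<'E'
import numpy as np, cv2
from plant import ctrl
def shot(c,fn):
    p=ctrl.capture(c); cv2.imwrite('pics/'+fn,cv2.cvtColor(p['pixels'],cv2.COLOR_RGB2BGR)); return p
def toworld(p,uv,z):
    V=np.array(p['view']); R=V[:3,:3]; t=V[:3,3]
    d=R.T@np.array([(uv[0]-p['cx'])/p['fx'],(uv[1]-p['cy'])/p['fy'],1]); o=-R.T@t
    return o+d*(z-o[2])/d[2]
def proj(p,X):
    V=np.array(p['view']); c=V[:3,:3]@np.array(X)+V[:3,3]
    return np.array([p['fx']*c[0]/c[2]+p['cx'],p['fy']*c[1]/c[2]+p['cy']])
E
python3 - <<'E'
from h import *
np.set_printoptions(precision=4,suppress=True)
Z={'frame':0,'line':.04,'crossbar':.057,'bar_near':.057,'bar_far':.057,'flat_bar':.04,'magnet':0}
for c in ('top','scene'):
    p=shot(c,c+'1.png')
    for n,z in Z.items():
        for r in ctrl.tip_of(c,n)[:2]:
            print(c,n,np.array(r['uv']).round(1),round(r['confidence'],2),toworld(p,r['uv'],z))
s=ctrl.state();print(s['clock'],s['position'],s['eef_rot'],s['opening'],s['ft_force'])
E
```

```text
top crossbar [361. 265.] 0.64 [ 0.5422 -0.1509  0.057 ]
top bar_near [361.1 300.3] 0.86 [ 0.4353 -0.1523  0.057 ]
top bar_far [357.  234.2] 0.79 [ 0.6375 -0.1376  0.057 ]
top flat_bar [275.9 272.9] 0.86 [0.5125 0.1078 0.04  ]
top magnet [333.6 270. ] 0.59 [ 0.5318 -0.0708  0.    ]
scene crossbar [272.7 209.3] 0.58 [ 0.5421 -0.1446  0.057 ]
scene bar_near [274.7 180.1] 0.8 [ 0.4267 -0.1635  0.057 ]
scene bar_far [266.8 235.9] 0.64 [ 0.6422 -0.1407  0.057 ]
scene bar_far [277.9 177.6] 0.5 [ 0.4146 -0.1554  0.057 ]
scene flat_bar [354.8 219.8] 0.83 [0.5245 0.1165 0.04  ]
scene magnet [300.9 224.5] 0.94 [ 0.5466 -0.0539  0.    ]
0.8 [ 0.1539 -0.6058  0.2227] [ 3.1415 -0.      0.2488] 0.08769932807085125 [ 0.0068 -0.4107  0.4609]
```

View pics/top1.png

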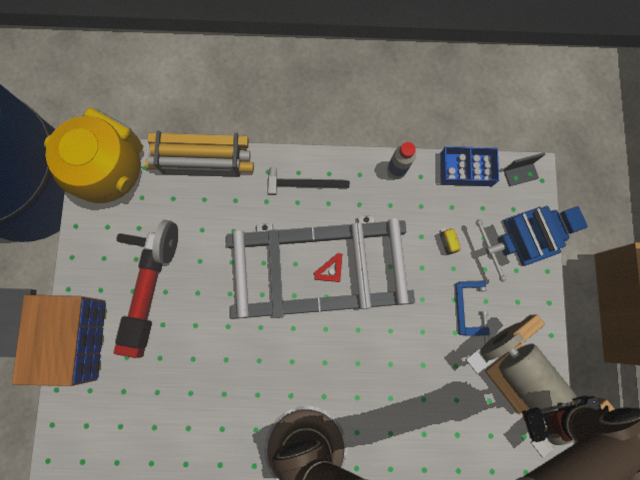

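View pics/scene1.png

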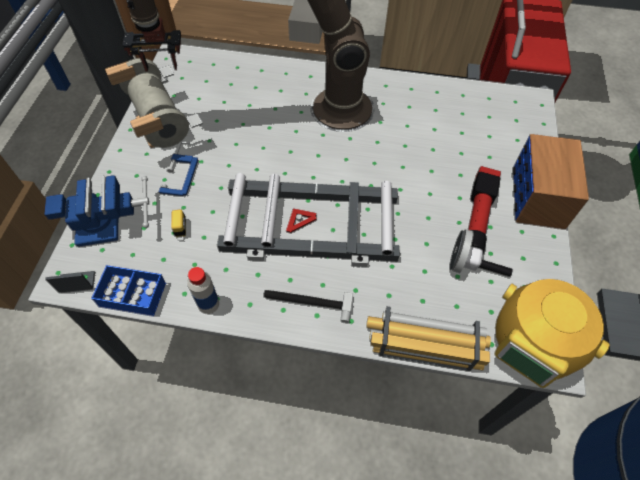

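The loose crossbar is at top (361,265). The dashes are at about (313,233) and (319,304), and the flat bar is at (276,273). I'll refine these measurements and check the wrist view.

```bash
python3 - <<'E'
from h import *
np.set_printoptions(precision=4,suppress=True)
p=shot('top','top2.png')
im=p['pixels'][210:330,220:420]
cv2.imwrite('pics/top2z.png',cv2.cvtColor(cv2.resize(im,None,fx=4,fy=4,interpolation=cv2.INTER_CUBIC),cv2.COLOR_RGB2BGR))
g=cv2.cvtColor(p['pixels'],cv2.COLOR_RGB2GRAY).astype(float)
for (u0,v0) in ((313,233),(319,304)):
    w=g[v0-5:v0+6,u0-5:u0+6]; print(w.astype(int))
w=ctrl.capture('wrist'); print(w['T_tool_cam'],w['fx'],w['cx'],w['cy'])
for a in ((313.5,234),(319.5,305)): print(toworld(p,a,.04))
E
```

```text
[[ 98  91  92 100 165 131  92  88  88  89  91]
 [ 91  88  89  90 163 134  95  89  88  90  90]
 [ 87  86  89  88 164 143 100  88  88  88  89]
 [ 89  91  88  87 149 143 103  89  91  93  91]
 [ 87  90  90  89 142 140 104  92  90  91  91]
 [ 89  90  92  92 145 141 106  92  93  93  93]
 [ 91  91  90  90 132 147 112  91  92  94  93]
 [ 93  91  92  92 128 153 113  94  94  95  92]
 [ 92  93  94  92 127 153 115  93  94  95  94]
 [ 93  94  92  95 126 164 120  93  94  94  92]
 [ 91  92  95  94 116 168 124  93  91  91  88]]
[[ 91  92  90 100 165 136 100  96  95  94  95]
 [ 95  95  93  94 164 145 104  93  94  94  94]
 [ 90  92  93  90 164 149 105  93  94  95  92]
 [ 92  93  94  93 150 146 108  96  96  95  94]
 [ 93  91  94  95 146 145 109  95  94  96  95]
 [ 96  93  96  96 136 150 113  95  95  96  97]
 [ 95  94  94  95 128 154 116  98  96  96  98]
 [ 94  95  96  96 128 165 121  95  97  97  97]
 [ 96  94  97  98 129 171 126  98  98  97  97]
 [ 96  97  97  95 119 168 125  95  97  96  96]
 [ 94  96  95  94 115 167 125  97  96  96  96]]
[[ 0.0007 -0.9551 -0.2963  0.0809]
 [ 1.      0.0008 -0.0001 -0.0005]
 [ 0.0004 -0.2963  0.9551 -0.162 ]
 [ 0.      0.      0.      1.    ]] 341.2864679349546 321.573338721486 238.75069564512387
[ 0.6374 -0.0039  0.04  ]
[ 0.4187 -0.0281  0.04  ]
```

View pics/top2z.png

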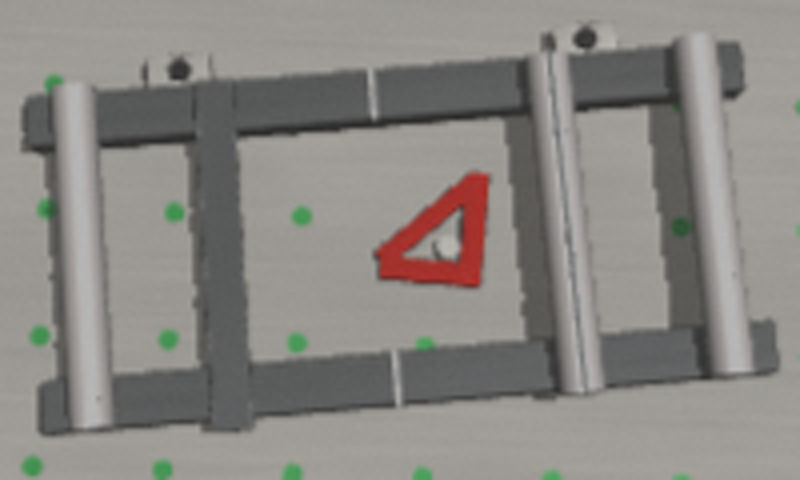

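The line runs at about 6.4° to world x, with its mid near (0.53,-0.014). The bar is about 135 mm away on the -y side. I'll move over the frame with the tool's y along the bar and the camera on the line side.

```bash
python3 -m creep '{"dp":[[0,0,-40],[31,-23,0],[31,-23,0],[31,-23,0],[31,-23,0],[31,-23,0],[31,-23,0],[31,-23,0],[31,-23,0],[31,-23,0],[31,-23,0],[31,-23,0],[31,-23,0]],"spin":[0,0,0,0,0,0,0,0,0,0,0,0,0],"gripper":[1,1,1,1,1,1,1,1,1,1,1,1,1]}'
python3 -m creep '{"dp":[[0,0,0],[0,0,0],[0,0,0],[0,0,0],[0,0,0],[0,0,0],[0,0,0],[0,0,0],[0,0,0],[0,0,0],[0,0,0],[0,0,0]],"spin":[-7,-7,-7,-7,-7,-7,-7,-7,-7,-7,-7,-5],"gripper":[1,1,1,1,1,1,1,1,1,1,1,1]}'
```

```text
clock: 1.98
position: [0.4526, -0.2415, 0.2645]
eef_rot: [3.133, 0.001, 0.23]
ft_force: [0.6, -0.4, -0.1]
opening: 0.0877
clock: 2.98
position: [0.4607, -0.2285, 0.2662]
eef_rot: [3.136, 0.007, 1.701]
ft_force: [-0.6, 0.2, 0.9]
opening: 0.0878
```

```bash
python3 -m creep '{"dp":[[24,24,15],[24,24,15],[24,24,15],[22,22,15],[0,0,0],[0,0,0]],"spin":[0,0,0,1,0,0],"gripper":[1,1,1,1,1,1]}'
cat >> h.py <<'E'
from scipy.spatial.transform import Rotation as Ro
def wshot(fn):
    s=ctrl.state(); w=shot('wrist',fn)
    T=np.eye(4); T[:3,:3]=Ro.from_euler('xyz',s['eef_rot']).as_matrix(); T[:3,3]=s['position']
    w['view']=np.linalg.inv(T@np.array(w['T_tool_cam'])); return s,w
E
python3 - <<'E'
from h import *
np.set_printoptions(precision=4,suppress=True)
s,p=wshot('w1.png'); print(s['position'],s['eef_rot'],s['ft_force'])
Z={'line':.04,'crossbar':.057,'bar_near':.057,'bar_far':.057,'magnet':0}
for n,z in Z.items():
        for r in ctrl.tip_of('wrist',n)[:2]:
            print(n,np.array(r['uv']).round(1),round(r['confidence'],2),toworld(p,r['uv'],z))
E
```

```text
clock: 3.48
position: [0.5449, -0.1232, 0.2049]
eef_rot: [3.133, 0.011, 1.684]
ft_force: [0.6, -0.2, 0.1]
opening: 0.088
[ 0.5449 -0.1232  0.2049] [3.1327 0.0106 1.684 ] [ 0.5555 -0.2351  0.1283]
crossbar [315.4 254.3] 0.86 [ 0.543  -0.1548  0.057 ]
bar_near [200.4 253.9] 0.7 [ 0.4331 -0.1667  0.057 ]
bar_far [424.9 250.5] 0.85 [ 0.6474 -0.1393  0.057 ]
magnet [329.3 144.1] 0.58 [ 0.5459 -0.0536  0.    ]
```

View pics/w1.png

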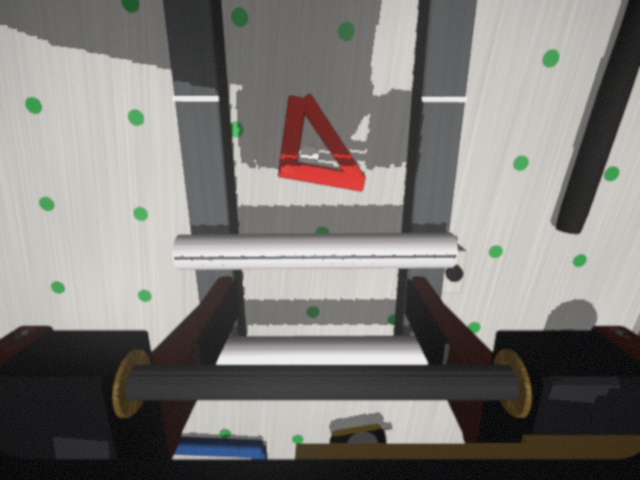

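The wrist picture shows both dashes, at (196,98) and (444,99), and the bar at rows 234–268. I'll extract the edges at sub-pixel level.

```bash
cat >> h.py <<'E'
def ray(p,uv):
    R=p['view'][:3,:3]; d=R.T@np.array([(uv[0]-p['cx'])/p['fx'],(uv[1]-p['cy'])/p['fy'],1])
    return -R.T@p['view'][:3,3], d
def peak(g,u,v0,v1):   # bright thin line centre in column
    c=g[v0:v1,u]; c=c-np.median(c); c=np.clip(c-0.3*c.max(),0,None); return (c*np.arange(v0,v1)).sum()/c.sum()
def fitline(p,g,cols,v0,v1):
    return np.array([toworld(p,(u,peak(g,u,v0,v1)),.04) for u in cols])
def bandedges(g,u,v0,v1):
    # bright band on dark rail: crossings of half level, outermost
    c=g[v0:v1,u]; lo=np.percentile(c,20); hi=np.percentile(c,85); t=(lo+hi)/2
    i=np.where(c>t)[0]; a,b=i[0],i[-1]
    f=lambda i,j:i+(t-c[i])/(c[j]-c[i])
    return v0+(f(a-1,a) if a>0 else a), v0+(f(b+1,b) if b+1<len(c) else b)
def axis_pt(p,u,e0,e1,yaw,z=.057):
    # bisector plane of the 2 tangent planes, cut along the column
    ax=np.array([np.cos(yaw),np.sin(yaw),0]); 
    o,d0=ray(p,(u,e0)); _,d1=ray(p,(u,e1))
    n=[d-ax*(d@ax) for d in(d0,d1)]; b=n[0]/np.linalg.norm(n[0])+n[1]/np.linalg.norm(n[1])
    s=(z-o[2])/b[2]; foot=o+b*s   # a point on the axis line (perp. foot from camera)
    dm=(d0+d1)/2; along=(dm@ax)/np.linalg.norm(dm-ax*(dm@ax))*np.linalg.norm(b*s)
    return foot+ax*along
E
cat > meas.py <<'E'
from h import *
import sys
np.set_printoptions(precision=4,suppress=True)
def lineframe(p,g,ca,cb,va,vb):
    A=fitline(p,g,ca,*va).mean(0); B=fitline(p,g,cb,*vb).mean(0)
    return A,B,np.arctan2(B[1]-A[1],B[0]-A[0])
E
python3 - <<'E'
from meas import *
s,p=wshot('w2.png'); g=cv2.cvtColor(p['pixels'],cv2.COLOR_RGB2GRAY).astype(float)
A,B,yaw=lineframe(p,g,range(182,212),range(428,460),(90,110),(90,110))
print('line',A,B,(A+B)/2,np.linalg.norm(A-B),yaw, np.degrees(yaw))
P=[]
for u in list(range(192,222,6))+list(range(412,446,6)):
    e=bandedges(g,u,215,290); q=axis_pt(p,u,*e,yaw); P.append(q); print(u,np.round(e,2),q)
P=np.array(P); k=np.polyfit(P[:,0],P[:,1],1); by=np.arctan(k[0]); print('bar yaw',by,'rel deg',np.degrees(by-yaw))
m=(A+B)/2; ry=np.array([-np.sin(yaw),np.cos(yaw),0])
print('rail coords near/far',[(P[i]-m)@ry for i in range(len(P))])
st=ctrl.state()['eef_rot']; print('tool yaw-90',st[2]-np.pi/2, 'tcp rail', (s['position']-m)@ry,'tcp along',(s['position']-m)@np.array([np.cos(yaw),np.sin(yaw),0]))
E
```

```text
line [ 0.423  -0.0266  0.04  ] [ 0.6407 -0.0021  0.04  ] [ 0.5319 -0.0144  0.04  ] 0.2190682615986875 0.11204933154683187 6.419953794895538
192 [238.95 289.  ] [ 0.4241 -0.1807  0.057 ]
198 [239.33 289.  ] [ 0.4299 -0.1803  0.057 ]
204 [239.28 267.82] [ 0.4357 -0.1687  0.057 ]
210 [238.22 267.69] [ 0.4414 -0.1674  0.057 ]
216 [236.68 267.43] [ 0.4471 -0.1659  0.057 ]
412 [234.41 265.8 ] [ 0.6351 -0.1438  0.057 ]
418 [234.52 265.81] [ 0.6409 -0.1433  0.057 ]
424 [234.45 264.03] [ 0.6465 -0.1417  0.057 ]
430 [235.  264.2] [ 0.6523 -0.1415  0.057 ]
436 [235.94 264.49] [ 0.6583 -0.1415  0.057 ]
442 [236.09 264.48] [ 0.6641 -0.1409  0.057 ]
bar yaw 0.14279322859802634 rel deg 1.7614955468181401
rail coords near/far [np.float64(-0.1532070450638418), np.float64(-0.15344307920720063), np.float64(-0.1425686836601377), np.float64(-0.1419943226888011), np.float64(-0.1411052294040305), np.float64(-0.1401995716625616), np.float64(-0.14029139910473454), np.float64(-0.13937775233424154), np.float64(-0.13978534094057635), np.float64(-0.14045143501939558), np.float64(-0.1405534633899908)]
tool yaw-90 0.10894427864884682 tcp rail -0.11201505236881505 tcp along -8.345707165321461e-05
```

```bash
python3 -m creep '{"dp":[[-27,0,0],[-27,0,0],[-24,0,0],[0,0,0],[0,0,30],[0,0,30],[0,0,25],[0,0,0]],"spin":[0,0,0,-0.2,0,0,0,0],"gripper":[1,1,1,1,1,1,1,1]}'
python3 - <<'E'
from meas import *
s,p=wshot('w3.png'); L=np.array([.5319,-.0144,.04]);yaw=.112;ry=np.array([-np.sin(yaw),np.cos(yaw),0])
print((s['position']-L)@ry,s['position'][2],s['eef_rot'])
E
```

```text
clock: 4.5
position: [0.5546, -0.2144, 0.1258]
eef_rot: [3.121, 0.02, 1.674]
ft_force: [-0.6, 1.1, -0.7]
opening: 0.0877
-0.20128338043569383 0.12582640162468306 [3.1213 0.02   1.674 ]
```

View pics/w3.png

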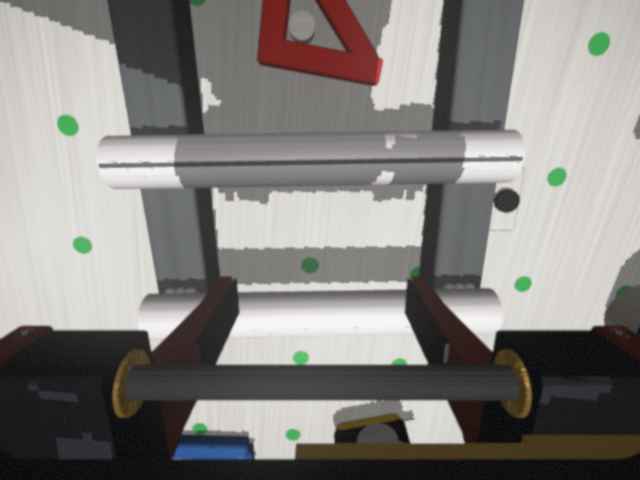

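```bash
python3 - <<'E'
from meas import *
s,p=wshot('w4.png'); L=np.array([.5319,-.0144,.04]);yaw=.112;ry=np.array([-np.sin(yaw),np.cos(yaw),0])
for u,v in ((320,313),(320,160)): print((axis_pt(p,u,v-22,v+22,yaw)-L)@ry)
R=Ro.from_euler('xyz',s['eef_rot']).as_matrix(); print(R, 'rail/x:',R.T@ry,'down',R.T@[0,0,-1], 'tcp along',(s['position']-L)@[np.cos(yaw),np.sin(yaw),0])
E
```

```text
-0.2530455668456979
-0.1382520357714437
[[-0.1032  0.9944  0.0243]
 [ 0.9944  0.1036 -0.0184]
 [-0.0208  0.0223 -0.9995]] rail/x: [ 0.9997 -0.0082 -0.021 ] down [ 0.0208 -0.0223  0.9995] tcp along 0.0012482244563870866
```

```bash
python3 -m creep '{"dp":[[11,0,0],[0.5,-0.5,24],[0.5,-0.5,24],[0.5,-0.5,22],[0,0,0]],"spin":[-0.5,0,0,0,0],"gripper":[1,1,1,1,1]}'
cat > st.py <<'E'
from meas import *
s=ctrl.state(); L=np.array([.5319,-.0144,.04]);yaw=.112;ry=np.array([-np.sin(yaw),np.cos(yaw),0]);rx=np.array([np.cos(yaw),np.sin(yaw),0])
R=Ro.from_euler('xyz',s['eef_rot']).as_matrix()
print('rail %.4f along %.4f z %.4f  dyaw_deg %.2f'%((s['position']-L)@ry,(s['position']-L)@rx,s['position'][2],np.degrees(np.arctan2(R[1,1],R[0,1])-yaw)),'F rail/along/z',np.array([s['ft_force']@ry,s['ft_force']@rx,s['ft_force'][2]]).round(2),'down',R.T@[0,0,-1],'ry',R.T@ry)
E
python3 st.py
```

```text
clock: 5.02
position: [0.5634, -0.2008, 0.0697]
eef_rot: [3.101, 0.029, 1.686]
ft_force: [-0.6, 0.2, 0.4]
opening: 0.0875
rail -0.1887 along 0.0104 z 0.0697  dyaw_deg 0.23 F rail/along/z [ 0.25 -0.61  0.43] down [ 0.0286 -0.0411  0.9987] ry [ 0.9996  0.004  -0.0285]
```

```bash
python3 -m creep '{"dp":[[0,-5,15],[0,0,0],[0,0,0]],"spin":[0,0,0],"gripper":[1,1,1]}'
python3 st.py;  python3 -m creep '{"dp":[[0,0,0],[0,0,0],[0,0,0]],"spin":[0,0,0],"gripper":[1,1,1]}'; python3 st.py
```

```text
clock: 5.27
position: [0.5626, -0.1996, 0.0605]
eef_rot: [3.094, 0.031, 1.689]
ft_force: [0.7, -0.4, 0.4]
opening: 0.0879
rail -0.1875 along 0.0098 z 0.0605  dyaw_deg 0.41 F rail/along/z [-0.46  0.63  0.36] down [ 0.0307 -0.0473  0.9984] ry [ 0.9995  0.0072 -0.0304]
clock: 5.52
position: [0.5656, -0.1994, 0.0659]
eef_rot: [3.088, 0.033, 1.689]
ft_force: [0.6, 0.4, 0.7]
opening: 0.0881
rail -0.1876 along 0.0128 z 0.0659  dyaw_deg 0.46 F rail/along/z [0.35 0.63 0.68] down [ 0.0335 -0.0532  0.998 ] ry [ 0.9994  0.008  -0.0331]
```

```bash
python3 -m creep '{"dp":[[0,-6,9],[1,-6,9],[2,-6,8],[6,-1,2],[6,-1,2]],"spin":[0.3,0.2,0,0,0],"gripper":[1,1,1,1,1]}'; python3 st.py
```

```text
clock: 5.93
position: [0.5446, -0.1889, 0.0332]
eef_rot: [3.085, 0.035, 1.676]
ft_force: [0.3, -0.3, 0.5]
opening: 0.0878
rail -0.1748 along -0.0068 z 0.0332  dyaw_deg -0.25 F rail/along/z [-0.33  0.26  0.52] down [ 0.0348 -0.0561  0.9978] ry [ 0.9994 -0.0044 -0.0351]
```

```bash
python3 -m creep '{"dp":[[3,1,-6],[4,1,-4],[4,1,0],[4,0,1],[4,0,1]],"spin":[-0.3,0,0,0,0],"gripper":[1,1,1,1,1]}'; python3 st.py
```

```text
clock: 6.35
position: [0.5447, -0.166, 0.0412]
eef_rot: [3.086, 0.035, 1.684]
ft_force: [0.1, 0.3, 0.6]
opening: 0.0881
rail -0.1521 along -0.0042 z 0.0412  dyaw_deg 0.19 F rail/along/z [0.29 0.15 0.63] down [ 0.0346 -0.055   0.9979] ry [ 0.9994  0.0032 -0.0345]
```

```bash
python3 -m creep '{"dp":[[5,0,-2],[5,0,-1],[5,0,0],[5,0,0],[5,0,0]],"spin":[0.1,0,0,0,0],"gripper":[1,1,1,1,1]}'; python3 st.py; python3 -c "
from meas import *
s,p=wshot('w5.png')"
```

```text
clock: 6.77
position: [0.5423, -0.1388, 0.0442]
eef_rot: [3.085, 0.035, 1.682]
ft_force: [-0.3, -1.7, 0.3]
opening: 0.0876
rail -0.1248 along -0.0035 z 0.0442  dyaw_deg 0.08 F rail/along/z [-1.7  -0.49  0.26] down [ 0.0354 -0.0567  0.9978] ry [ 0.9994  0.0013 -0.0354]
```

View pics/w5.png

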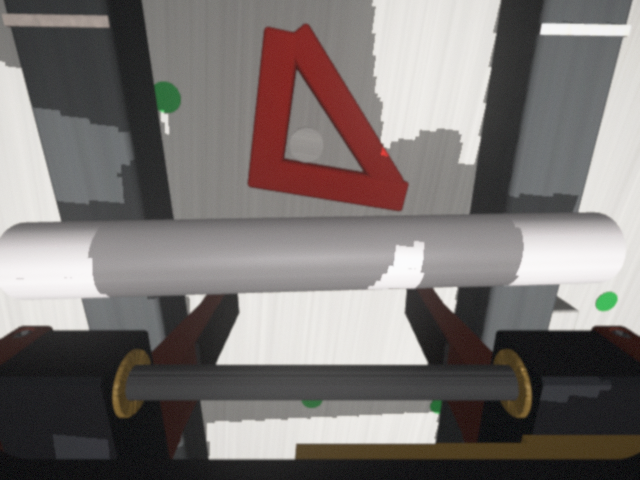

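```bash
python3 -m creep '{"dp":[[5,0,0],[5,0,0],[5,0,0],[5,0,0],[5,0,0],[5,0,0],[5,0,0],[5,0,0],[5,0,0],[5,0,0],[5,0,0]],"spin":[0,0,0,0,0,0,0,0,0,0,0],"gripper":[1,1,1,1,1,1,1,1,1,1,1]}'; python3 st.py; python3 -c "
from meas import *
s,p=wshot('w6.png')"
```

```text
clock: 7.73
position: [0.5351, -0.0777, 0.0417]
eef_rot: [3.086, 0.035, 1.683]
ft_force: [0.5, -0.0, 1.4]
opening: 0.0876
rail -0.0633 along -0.0039 z 0.0417  dyaw_deg 0.11 F rail/along/z [-0.08  0.51  1.35] down [ 0.0349 -0.056   0.9978] ry [ 0.9994  0.0018 -0.0349]
```

View pics/w6.png

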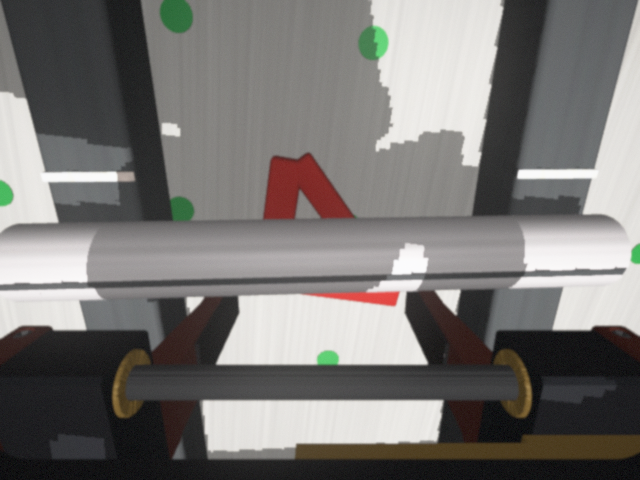

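```bash
cat > rel.py <<'E'
from meas import *
def run(fn,ca,cb,lrow,ba,bb,brow,nl=True):
    s,p=wshot(fn); g=cv2.cvtColor(p['pixels'],cv2.COLOR_RGB2GRAY).astype(float)
    L=np.array([.5319,-.0144,.04]);yaw=.112
    if nl:
        A,B,yaw2=lineframe(p,g,ca,cb,lrow,lrow); print('line seen',A,B,'mid',(A+B)/2,'yaw',yaw2,'len',np.linalg.norm(A-B))
        L=(A+B)/2; yaw=yaw2
    ry=np.array([-np.sin(yaw),np.cos(yaw),0])
    for cols in (ba,bb):
        for u in cols:
            e=bandedges(g,u,*brow); q=axis_pt(p,u,*e,yaw); print(u,np.round(e,1),'rail mm %.1f'%(1e3*(q-L)@ry),'x',q[:2])
    print('tcp rail %.1f'%(1e3*(s['position']-L)@ry))
E
python3 -c "
from rel import *
run('w7.png',range(60,110),range(525,585),(165,188),(95,105,115,125),(490,510,530,545),(205,320))"
```

```text
line seen [ 0.4205 -0.0271  0.04  ] [ 0.6404 -0.0023  0.04  ] mid [ 0.5304 -0.0147  0.04  ] yaw 0.11252463301109276 len 0.22133082210666766
95 [229.  297.1] rail mm -33.9 x [ 0.4312 -0.0601]
105 [228.5 297.8] rail mm -34.1 x [ 0.4354 -0.0597]
115 [228.4 291.4] rail mm -32.6 x [ 0.4398 -0.0578]
125 [228.8 291.6] rail mm -32.8 x [ 0.444  -0.0575]
490 [214.6 285.8] rail mm -31.0 x [ 0.6079 -0.0372]
510 [223.4 286.5] rail mm -33.6 x [ 0.6182 -0.0386]
530 [224.7 284.2] rail mm -33.5 x [ 0.6278 -0.0375]
545 [224.7 284.4] rail mm -33.7 x [ 0.6351 -0.0368]
tcp rail -61.7
```

```bash
python3 -m creep '{"dp":[[3,0,0],[3,0,0],[3,0,0],[3,0,0],[3,0,0],[2,0,0],[2,0,0],[2,0,0],[1,0,0]],"spin":[0.1,0,0,0,0,0,0,0,0],"gripper":[1,1,1,1,1,1,1,1,1]}'; python3 st.py; python3 -c "
from meas import *
s,p=wshot('w8.png')"
```

```text
clock: 8.58
position: [0.5324, -0.0536, 0.0408]
eef_rot: [3.086, 0.035, 1.681]
ft_force: [0.2, 0.6, 0.7]
opening: 0.0875
rail -0.0390 along -0.0039 z 0.0408  dyaw_deg 0.01 F rail/along/z [0.58 0.29 0.75] down [ 0.0345 -0.0559  0.9978] ry [ 0.9994  0.0001 -0.0346]
```

View pics/w8.png

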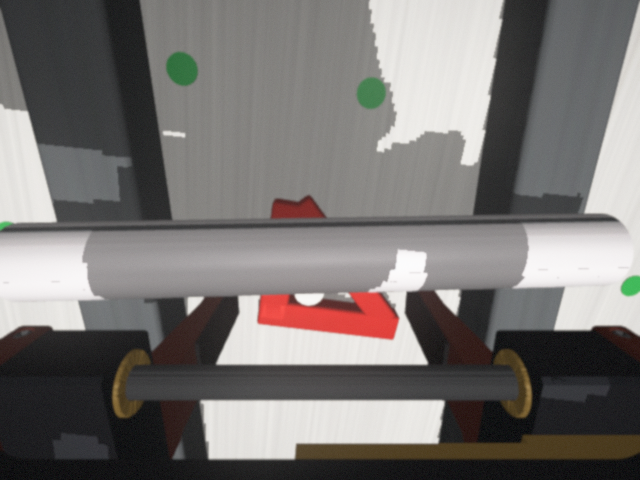

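```bash
python3 -m creep '{"dp":[[2,0,0],[2,0,0],[1.5,0,0],[1.5,0,0],[1,0,0],[1,0,0],[0.5,0,0]],"spin":[0,0,0,0,0,0,0],"gripper":[1,1,1,1,1,1,1]}'; python3 st.py; python3 -c "
from rel import *
run('w9.png',0,0,0,(95,105,115,125),(490,510,530,545),(205,320),False)"
```

```text
clock: 9.22
position: [0.5312, -0.0433, 0.0404]
eef_rot: [3.086, 0.035, 1.681]
ft_force: [0.4, 0.4, -1.1]
opening: 0.0879
rail -0.0286 along -0.0039 z 0.0404  dyaw_deg -0.01 F rail/along/z [ 0.34  0.45 -1.08] down [ 0.0346 -0.0558  0.9978] ry [ 0.9994 -0.0002 -0.0346]
95 [238.5 302.1] rail mm -3.5 x [ 0.4278 -0.0296]
105 [237.4 295.5] rail mm -1.8 x [ 0.4322 -0.0274]
115 [236.  295.6] rail mm -1.6 x [ 0.4365 -0.0267]
125 [236.7 294. ] rail mm -1.5 x [ 0.4407 -0.0261]
490 [217.7 290.8] rail mm 0.3 x [ 0.6039 -0.006 ]
510 [229.5 289.1] rail mm -2.4 x [ 0.6142 -0.0076]
530 [230.  289.7] rail mm -2.9 x [ 0.6239 -0.007 ]
545 [229.8 288.1] rail mm -2.6 x [ 0.6311 -0.0059]
tcp rail -28.6
```

View pics/w9.png

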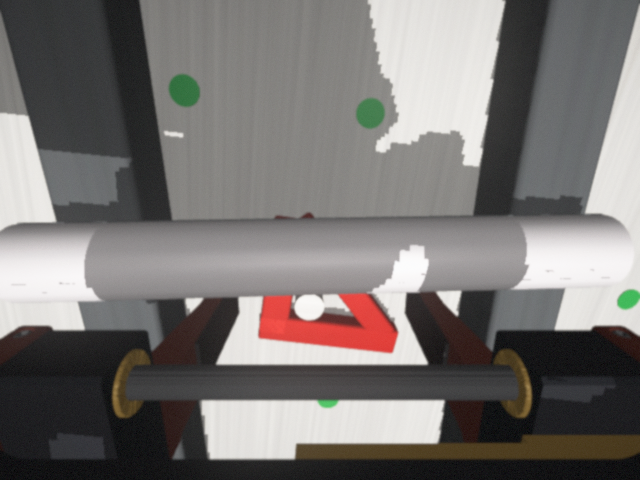

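```bash
python3 -m creep '{"dp":[[-6,0,0],[-10,0,-5],[-10,0,-20],[-10,0,-30],[-5,0,-30],[0,0,-15],[0,0,0]],"spin":[0,0,0,0,0,0,0],"gripper":[1,1,1,1,1,1,1]}'; python3 st.py; python3 -c "
from rel import *
shot('top','top3.png')
s,p=wshot('w10.png')
"
```

```text
clock: 9.85
position: [0.5281, -0.0844, 0.1435]
eef_rot: [3.091, 0.032, 1.682]
ft_force: [0.4, 0.2, 0.8]
opening: 0.0879
rail -0.0692 along -0.0116 z 0.1435  dyaw_deg 0.05 F rail/along/z [0.16 0.41 0.81] down [ 0.032  -0.0502  0.9982] ry [ 0.9995  0.0009 -0.032 ]
```

View pics/w10.png

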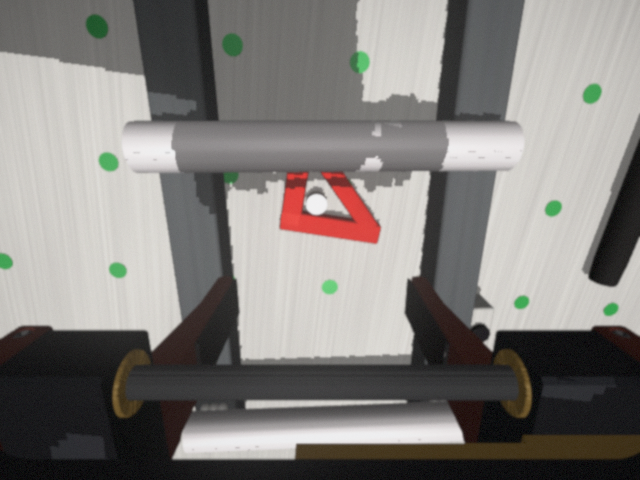

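View pics/top3.png

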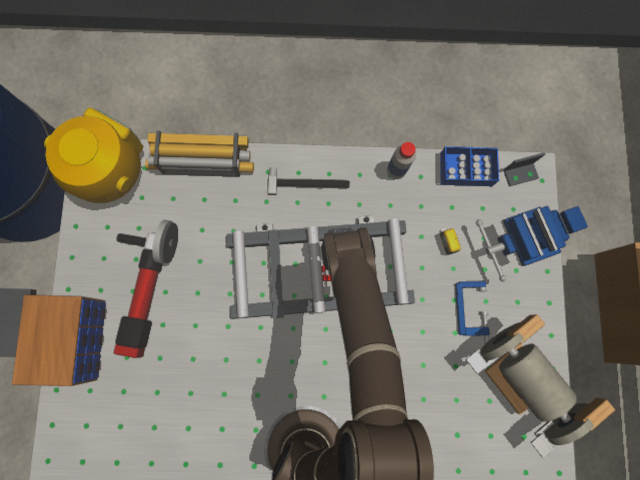

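```bash
python3 -c "
from rel import *
run('w11.png',0,0,0,(154,158,162,166,170,180,190),(445,450,455,460,470,480,490),(105,190),False)
p=ctrl.capture('top'); g=cv2.cvtColor(p['pixels'],cv2.COLOR_RGB2GRAY).astype(float)
p['view']=np.array(p['view'])
print(g[233,300:330].astype(int)); print(g[304,303:335].astype(int))
L=np.array([.5319,-.0144,.04]);yaw=.112;ry=np.array([-np.sin(yaw),np.cos(yaw),0])
for v in (233,304):
  for u in range(306,326): print(v,u,(toworld(p,(u,v),.057)-L)@ry)
" | head -80
```

```text
154 [127.9 189. ] rail mm -6.5 x [ 0.4093 -0.0347]
158 [128.5 189. ] rail mm -6.7 x [ 0.412  -0.0346]
162 [128.4 172.6] rail mm -1.0 x [ 0.4148 -0.0286]
166 [128.1 172.4] rail mm -0.9 x [ 0.4175 -0.0282]
170 [128.2 172.4] rail mm -0.9 x [ 0.4201 -0.0279]
180 [126.6 174.4] rail mm -1.1 x [ 0.4268 -0.0273]
190 [126. 165.] rail mm 2.3 x [ 0.4334 -0.0232]
445 [122.4 173.8] rail mm 0.1 x [ 0.6086 -0.0056]
450 [126.5 171.5] rail mm -0.4 x [ 0.6123 -0.0057]
455 [127.2 171.8] rail mm -0.7 x [ 0.6159 -0.0057]
460 [127.6 170.1] rail mm -0.3 x [ 0.6194 -0.0049]
470 [127.7 170.2] rail mm -0.3 x [ 0.6265 -0.0041]
480 [128.  170.4] rail mm -0.5 x [ 0.6338 -0.0035]
490 [127.9 170.3] rail mm -0.5 x [ 0.6409 -0.0026]
tcp rail -68.8
[ 95  93  97  94  94  88  68  79 117 143 162 177 190 180 187 182 169 147
 108  98  97  98  99  97  86  80  82  67  63  64]
[ 58  60  59  61  58  90  98  98  96  73  73 115 141 157 176 189 191 192
 185 173 153 116 101 102 100 101 102 102 102 102 103 104]
233 306 0.021936057946046028
233 307 0.018872780591300178
233 308 0.01580927416684357
233 309 0.01274553864698075
233 310
[... 348 characters left out ...]

233 322 -0.027103882491636498
233 323 -0.030170828047363825
233 324 -0.03323800308439097
233 325 -0.03630540762847498
304 306 0.039613273084635574
304 307 0.03662977574790839
304 308 0.03364606107119867
304 309 0.03066212903075658
304 310 0.02767797960282881
304 311 0.024693612763658616
304 312 0.021709028489485763
304 313 0.018724226756546575
304 314 0.015739207541073885
304 315 0.0127539708192971
304 316 0.009768516567442138
304 317 0.006782844761731461
304 318 0.0037969553783840583
304 319 0.0008108483936154563
304 320 -0.0021754762163622796
304 321 -0.005162018475340565
304 322 -0.008148778407114275
304 323 -0.011135756035481737
304 324 -0.014122951384244773
304 325 -0.01711036447720866
```

```bash
python3 -c "
from rel import *
s,p=wshot('w12.png'); L=np.array([.5319,-.0144,.04]);yaw=.112;ry=np.array([-np.sin(yaw),np.cos(yaw),0]);rx=np.array([np.cos(yaw),np.sin(yaw),0])
g=cv2.cvtColor(p['pixels'],cv2.COLOR_RGB2GRAY).astype(int)
print(g[112:182,165]);print(g[112:182,480])
def sil(p,x,sr,r=.017):
    # silhouette pixel points at along x: tangent points
    c0=np.linalg.inv(p['view'])[:3,3] ; C=L+ry*sr+rx*x; C[2]=.057
    a=np.array([(c0-C)@ry,c0[2]-.057]); d=np.hypot(*a); th=np.arctan2(a[1],a[0]); ph=np.arccos(r/d)
    return [proj(p,C+r*(np.cos(t)*ry+np.array([0,0,np.sin(t)]))) for t in (th-ph,th+ph)]
for x in (-.11,.11):
  for sr in (-.002,0,.002): print(x,sr,sil(p,x,sr))
t=ctrl.capture('top'); t['view']=np.array(t['view'])
for uv in ((312.67,233),(318.8,304)): q=toworld(t,uv,.04)-L; print('dash top cam rel L',q@ry,q@rx)
for x in (-.11,.11):
  for sr in (-.002,0,.002): print('top',x,sr,sil(t,x,sr))
im=p['pixels'][100:190,110:540]; cv2.imwrite('pics/w12z.png',cv2.cvtColor(cv2.resize(im,(800,168*1),interpolation=cv2.INTER_CUBIC),cv2.COLOR_RGB2BGR))
a=np.hstack([p['pixels'][100:190,120:210],p['pixels'][100:190,440:530]]); cv2.imwrite('pics/w12y.png',cv2.cvtColor(cv2.resize(a,None,fx=4.4,fy=4.4,interpolation=cv2.INTER_NEAREST),cv2.COLOR_RGB2BGR))
"
```

```text
[101  97  85  68  68  67  66  69  67  69  78  89 108 124 136 146 154 165
 170 177 182 185 190 197 205 210 212 216 220 223 225 227 229 230 233 236
 237 239 239 239 239 240 239 239 239 238 237 234 234 231 230 227 226 223
 219 215 212 208 203 192 181 169 152 129 112 110 108 105 107 105]
[101 103 101  98  86  74  69  69  68  71  71  85 104 119 132 144 153 163
 170 175 181 187 192 198 202 208 212 218 220 223 226 227 230 229 233 234
 235 235 236 237 237 230 222 224 230 232 231 231 231 228 227 226 221 219
 213 211 205 197 188 174 159 139 119 110 108 108 106 109 105 107]
-0.11 -0.002 [array([172.2795, 127.2861]), array([177.5519, 179.1183])]
-0.11 0 [array([171.7804, 124.1007]), array([177.2371, 176.19  ])]
-0.11 0.002 [array([171.278 , 120.8949]), array([176.921 , 173.2473])]
0.11 -0.002 [array([496.8708, 128.0581]), array([490.9949, 177.9033])]
0.11 0 [array([497.4714, 125.0003]), array([491.3505, 175.0835])]
0.11 0.002 [array([498.0759, 121.9239]), array([491.7076, 172.2503])]
dash top cam rel L 0.0009715600792479026 0.10938386594211157
dash top cam rel L 0.0008789400930851243 -0.1108256551314774
top -0.11 -0.002 [array([314.229 , 303.7958]), array([325.5338, 302.8193])]
top -0.11 0 [array([313.5639, 303.8515]), array([324.8693, 302.8759])]
top -0.11 0.002 [array([312.8988, 303.9072]), array([324.2048, 302.9324])]
top 0.11 -0.002 [array([308.1861, 232.0897]), array([319.1984, 231.1391])]
top 0.11 0 [array([307.5379, 232.1398]), array([318.5509, 231.1921])]
top 0.11 0.002 [array([306.8896, 232.1899]), array([317.9034, 231.2451])]
```

View pics/w12y.png

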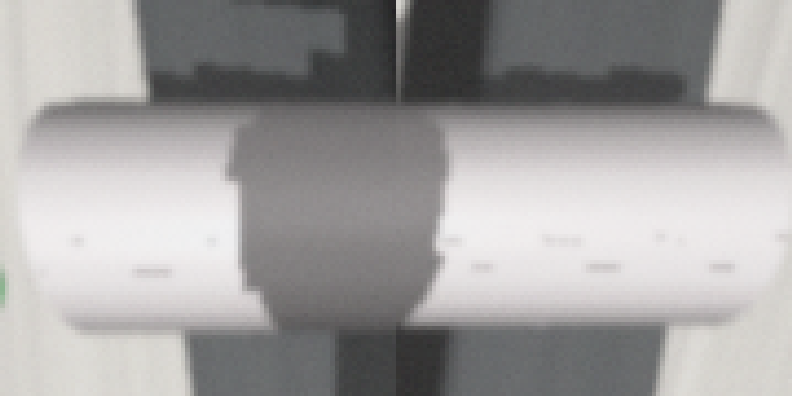

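The silhouette model puts the bar about 1 mm past the line: +0.8 near and +1.2 far in the wrist view, and about +1.5 in the top view. It is square. I'll close the fingers, go over the middle of the bar and come down. The last millimetre can be rolled back under light pressure.

```bash
python3 -m creep '{"dp":[[20,3,0],[20,3,0],[20,3,0],[10,2,0],[0,0,10],[0,0,15],[0,0,10],[0,0,1],[0,0,1]],"spin":[0,0,0,0,0,0,0,0,0],"gripper":[-1,-1,-1,-1,-1,-1,-1,-1,-1]}' 20; python3 st.py; python3 -c "
from rel import *
s,p=wshot('w13.png')
"
```

```text
clock: 10.9
position: [0.5269, -0.0125, 0.0898]
eef_rot: [3.11, 0.028, 1.686]
ft_force: [0.2, -0.1, 0.6]
opening: 0.0312
rail 0.0024 along -0.0048 z 0.0898  dyaw_deg 0.21 F rail/along/z [-0.09  0.2   0.61] down [ 0.0282 -0.0317  0.9991] ry [ 0.9996  0.0037 -0.0281]
```

View pics/w13.png

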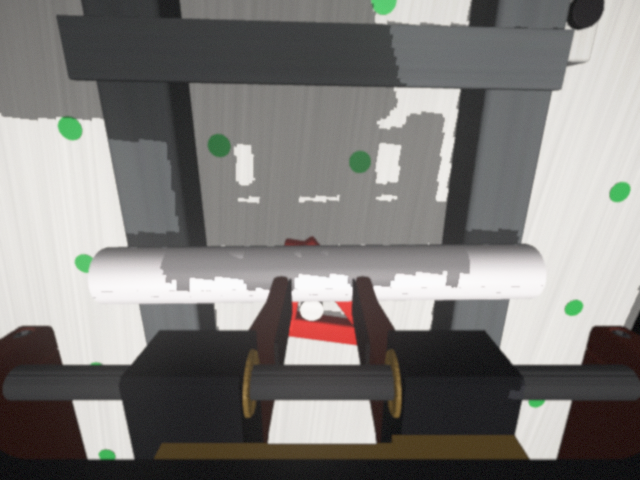

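```bash
python3 -m creep '{"dp":[[0,1,1],[0,1,1],[0,1,1],[-1,0,1],[0,0,1],[0,0,1]],"spin":[0.2,0,0,0,0,0],"gripper":[-1,-1,-1,-1,-1,-1]}'; python3 st.py
python3 -m creep '{"dp":[[0,0,4],[0,0,4],[0,0,3]],"spin":[0,0,0],"gripper":[-1,-1,-1]}'; python3 st.py
```

```text
clock: 11.45
position: [0.5316, -0.0155, 0.085]
eef_rot: [3.107, 0.029, 1.678]
ft_force: [0.5, -0.0, -0.2]
opening: 0.0005
rail -0.0011 along -0.0004 z 0.0850  dyaw_deg -0.19 F rail/along/z [-0.09  0.53 -0.24] down [ 0.0291 -0.0341  0.999 ] ry [ 0.9996 -0.0034 -0.0292]
clock: 11.7
position: [0.5326, -0.0159, 0.074]
eef_rot: [3.106, 0.03, 1.678]
ft_force: [-5.8, 0.0, 23.3]
opening: 0.0004
rail -0.0016 along 0.0005 z 0.0740  dyaw_deg -0.20 F rail/along/z [ 0.67 -5.8  23.31] down [ 0.0295 -0.0358  0.9989] ry [ 0.9996 -0.0035 -0.0297]
```

In contact at 23 N. Now I'll measure the bar under pressure.

```bash
cat > sil.py <<'E'
from rel import *
import sys
from scipy.optimize import minimize_scalar
s,p=wshot(sys.argv[1]); L=np.array([.5319,-.01445,.04]);yaw=.112;ry=np.array([-np.sin(yaw),np.cos(yaw),0]);rx=np.array([np.cos(yaw),np.sin(yaw),0])
g=cv2.GaussianBlur(cv2.cvtColor(p['pixels'],cv2.COLOR_RGB2GRAY),(3,3),0).astype(int)
def sil(x,sr,r=.017):
    c0=np.linalg.inv(p['view'])[:3,3] ; C=L+ry*sr+rx*x; C[2]=.057
    a=np.array([(c0-C)@ry,c0[2]-.057]); d=np.hypot(*a); th=np.arctan2(a[1],a[0]); ph=np.arccos(r/d)
    return [proj(p,C+r*(np.cos(t)*ry+np.array([0,0,np.sin(t)]))) for t in (th-ph,th+ph)]
for x in (-.115,-.105,.105,.115):
    a,b=sil(x,0); c,d=sil(x,.002)
    for k,(q,w) in enumerate(((a,c),(b,d))):
        u=int(round(q[0])); v=int(round(q[1])); print('x',x,'up' if k==0 else 'lo','u',u,'pred v %.1f  px per mm %.2f'%(q[1],(w[1]-q[1])/2),'rows',v-7,g[v-7:v+8,u] if 0<=u<640 else '')
print('F',s['ft_force'].round(1) if hasattr(s['ft_force'],'round') else s['ft_force'])
E
python3 sil.py w14.png
```

```text
x -0.115 up u 115 pred v 253.0  px per mm -1.67 rows 246 [ 78  78  79  78  77  78  85  95 104 110 115 121 127 133 139]
x -0.115 lo u 112 pred v 314.6  px per mm -1.60 rows 308 [243 240 237 233 229 227 229 232 234 235 235 235 234 234 234]
x -0.105 up u 133 pred v 252.8  px per mm -1.67 rows 246 [ 75  76  76  76  77  80  87  96 104 110 116 122 128 135 141]
x -0.105 lo u 130 pred v 314.2  px per mm -1.60 rows 307 [244 242 240 235 227 208 175 144 128 123 123 123 123 123 122]
x 0.105 up u 501 pred v 247.3  px per mm -1.62 rows 240 [ 69  69  70  70  69  73  84  94 102 109 116 122 129 136 143]
x 0.105 lo u 506 pred v 306.5  px per mm -1.55 rows 300 [243 239 233 220 193 158 131 120 118 117 118 118 118 117 118]
x 0.115 up u 518 pred v 247.0  px per mm -1.62 rows 240 [ 71  70  69  68  70  77  87  96 104 111 117 124 130 137 145]
x 0.115 lo u 523 pred v 306.2  px per mm -1.55 rows 299 [243 241 237 233 229 228 230 232 233 233 233 233 233 233 232]
F [-5.8  0.  23.3]
```

View pics/w14.png

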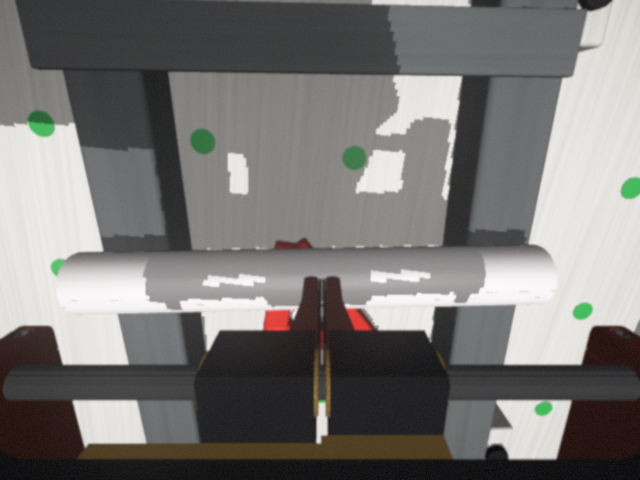

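Under pressure the bar is at about +0.6 near and +1.1 far. I'll roll it back slightly by sliding the pressing fingertips.

```bash
python3 -m creep '{"dp":[[-1.5,0,3],[0,0,3]],"spin":[0,0],"gripper":[-1,-1]}'; python3 st.py; python3 sil.py w15.png
```

```text
clock: 11.92
position: [0.5331, -0.0172, 0.0732]
eef_rot: [3.106, 0.033, 1.678]
ft_force: [-19.2, -1.6, 53.1]
opening: 0.0004
rail -0.0029 along 0.0009 z 0.0732  dyaw_deg -0.19 F rail/along/z [  0.51 -19.26  53.1 ] down [ 0.0333 -0.0358  0.9988] ry [ 0.9994 -0.0033 -0.0334]
x -0.115 up u 113 pred v 251.2  px per mm -1.68 rows 244 [ 78  78  77  77  77  78  82  89  97 104 110 115 120 126 133]
x -0.115 lo u 110 pred v 313.1  px per mm -1.61 rows 306 [244 243 242 239 235 230 228 230 232 233 233 233 233 233 233]
x -0.105 up u 132 pred v 250.9  px per mm -1.68 rows 244 [ 75  75  75  76  75  73  73  80  92 102 109 114 120 127 134]
x -0.105 lo u 129 pred v 312.7  px per mm -1.61 rows 306 [244 243 241 237 231 217 189 156 133 125 123 122 122 122 122]
x 0.105 up u 502 pred v 245.5  px per mm -1.63 rows 238 [ 70  70  70  70  71  72  79  89  98 103 107 113 120 127 134]
x 0.105 lo u 506 pred v 305.1  px per mm -1.56 rows 298 [245 244 241 237 230 212 179 145 125 119 117 117 118 118 118]
x 0.115 up u 519 pred v 245.2  px per mm -1.63 rows 238 [ 70  70  69  69  69  69  72  80  92 101 108 114 122 129 137]
x 0.115 lo u 524 pred v 304.7  px per mm -1.56 rows 298 [244 243 240 235 231 229 230 231 232 233 232 232 232 232 232]
F [-19.2  -1.6  53.1]
```

```bash
python3 -m creep '{"dp":[[-0.5,-1,1.5]],"spin":[0],"gripper":[-1]}'; python3 st.py; python3 sil.py w16.png
```

```text
clock: 12.05
position: [0.5328, -0.0176, 0.074]
eef_rot: [3.104, 0.035, 1.679]
ft_force: [-1.6, 0.2, 9.9]
opening: 0.0006
rail -0.0033 along 0.0006 z 0.0740  dyaw_deg -0.16 F rail/along/z [ 0.37 -1.54  9.91] down [ 0.035  -0.0379  0.9987] ry [ 0.9994 -0.0028 -0.0352]
x -0.115 up u 114 pred v 250.1  px per mm -1.68 rows 243 [ 78  78  78  78  78  78  80  86  95 103 108 113 118 124 131]
x -0.115 lo u 111 pred v 311.9  px per mm -1.61 rows 305 [244 243 241 239 235 231 229 229 232 234 234 234 234 234 233]
x -0.105 up u 132 pred v 249.8  px per mm -1.68 rows 243 [ 75  75  76  76  75  73  73  77  87  98 106 112 117 124 132]
x -0.105 lo u 130 pred v 311.5  px per mm -1.60 rows 304 [245 244 243 241 238 233 220 195 162 137 126 123 122 122 122]
x 0.105 up u 501 pred v 244.4  px per mm -1.63 rows 237 [ 70  70  70  70  70  71  79  91  99 103 107 112 118 126 134]
x 0.105 lo u 506 pred v 303.6  px per mm -1.55 rows 297 [245 243 241 237 229 208 173 140 123 119 118 118 118 118 117]
x 0.115 up u 518 pred v 244.1  px per mm -1.62 rows 237 [ 70  70  70  69  68  67  69  77  89 100 107 113 119 127 134]
x 0.115 lo u 523 pred v 303.3  px per mm -1.55 rows 296 [245 244 242 239 235 230 227 229 231 233 233 232 232 232 231]
F [-1.6  0.2  9.9]
```

View pics/w16.png

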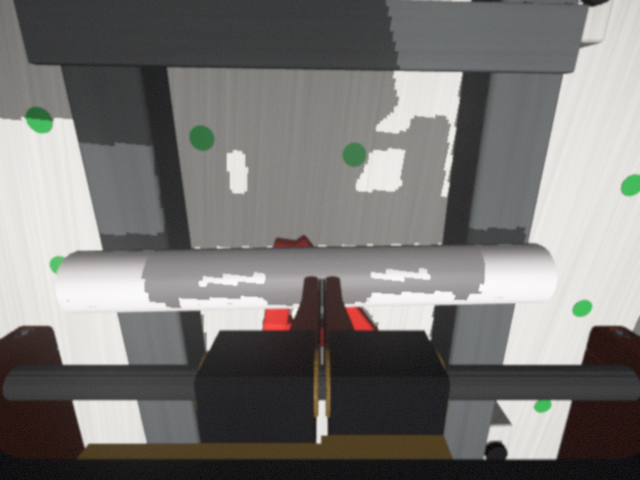

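```bash
python3 -m creep '{"dp":[[0,-0.6,2.5],[0,-0.6,2.5]],"spin":[0,0],"gripper":[-1,-1]}'; python3 st.py; python3 sil.py w17.png; python3 st.py
```

```text
clock: 12.27
position: [0.533, -0.0177, 0.0736]
eef_rot: [3.1, 0.038, 1.679]
ft_force: [-11.4, 0.3, 34.7]
opening: 0.0004
rail -0.0034 along 0.0007 z 0.0736  dyaw_deg -0.15 F rail/along/z [  1.58 -11.27  34.74] down [ 0.0383 -0.0415  0.9984] ry [ 0.9993 -0.0026 -0.0384]
x -0.115 up u 113 pred v 250.3  px per mm -1.68 rows 243 [ 77  77  78  78  78  77  78  85  95 103 108 112 116 122 129]
x -0.115 lo u 110 pred v 312.3  px per mm -1.61 rows 305 [244 243 242 241 238 234 230 227 229 233 234 234 234 234 233]
x -0.105 up u 131 pred v 250.0  px per mm -1.68 rows 243 [ 74  74  74  74  74  73  72  76  84  95 104 110 115 122 130]
x -0.105 lo u 129 pred v 311.9  px per mm -1.61 rows 305 [235 228 228 234 234 228 211 180 148 130 124 123 122 122 122]
x 0.105 up u 501 pred v 244.0  px per mm -1.63 rows 237 [ 70  70  70  70  70  71  78  91 100 103 107 112 119 127 135]
x 0.105 lo u 505 pred v 303.3  px per mm -1.55 rows 296 [245 244 243 240 236 227 205 171 138 122 118 117 117 118 119]
x 0.115 up u 518 pred v 243.8  px per mm -1.62 rows 237 [ 70  71  71  71  69  67  68  78  90 101 108 113 121 129 137]
x 0.115 lo u 523 pred v 303.0  px per mm -1.55 rows 296 [244 243 242 239 234 230 228 229 231 232 233 232 232 232 232]
F [-11.4   0.3  34.7]
rail -0.0034 along 0.0007 z 0.0736  dyaw_deg -0.14 F rail/along/z [  0.84 -10.67  30.6 ] down [ 0.0385 -0.0417  0.9984] ry [ 0.9993 -0.0024 -0.0386]
```

```bash
python3 -c "
from h import *
shot('scene','sc2.png'); ctrl.capture('top'); print(ctrl.state()['ft_force'],ctrl.state()['clock'])"
```

```text
[-9.39794054 -0.31447254 30.16246831] 12.4167
```

View pics/sc2.png

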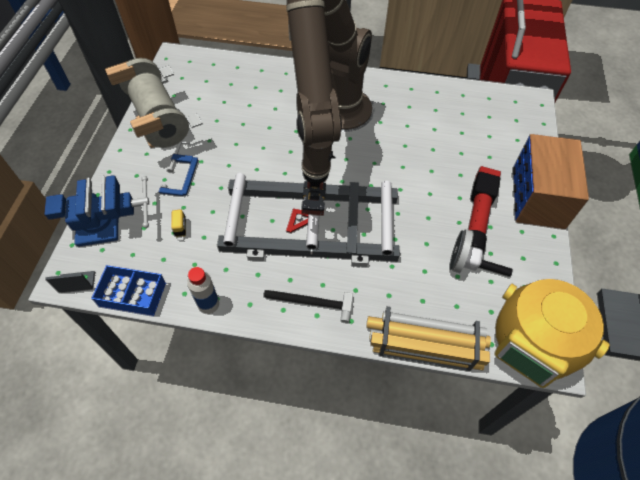

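The scene view shows the bar pressed at (312,230), with everything else where it was. The force is steady at about 30 N, so I'm handing in.

```bash
python3 -c "
from plant import ctrl
print(ctrl.close_job()); s=ctrl.state(); print(s['clock'],s['ft_force'])"
```

```text
the job is handed in; nothing more can be done
None
the job is handed in; nothing more can be done
```

The crossbar is on the soapstone line, and the job was handed in at about 12.4 s with the closed fingertips still pressing on its middle. I rolled it about 140 mm along the rails with both open fingertips. Then I pressed on top and rolled it back about 1 mm to correct a small overshoot.

- **Position:** my last wrist-camera check put the axis about 0.1 mm off the line on the near rail and 0.2 mm on the far rail, square to about 0.2°. The bar hides the line at this point, so this compares it with the dashes as measured before it covered them. The calibration is only good to about 2 mm.
- **Camera disagreement:** before the final correction, the top camera put the bar about 0.5 mm further over than the wrist camera did. I did not repeat the top-camera check after the correction.
- **Pressing force:** it was steady at about 30 N at hand-in, with a brief peak of 53 N at the fingertips while correcting. About 10 N acted sideways along the bar, because the tool had tilted 2–3°.
- **Other items:** in the last scene picture, by eye, they looked to be where they started. The arm hid part of the flat bar in that view.

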